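# Put the tea tin away in the latched tea box

## Task

Put the small green tea tin away upright inside the wooden tea box and leave the box fully shut with its orange tab sprung back up. The cover only slides while that tab is held down; first move whatever stands in its path (the egg timer or the sugar jar) aside, so that the cover and box never bump it, and slide the cover all the way open before the tin goes in. Leave the timer and the jar standing upright on the cabinet floor, and do not disturb the kettle or the stacked caddies.

Things in the scene. Friction and masses are not known exactly. Their poses are not given: they have to be found in the camera images.
- teabox: Open-topped wooden tea box, fixed. Origin: centre of its underside; x: the way its cover opens; z up. 160 (x) x 154 (y) mm; side walls 6 mm thick, 83.5 mm high; end walls 6 mm thick, 63 mm high. On each side wall a dark rail flange overhangs inward to y = +-64 mm at heights 79.5 to 83.5 mm, with a notch near each end.
- box_floor (a point): On the box's inner floor (6 mm above the cabinet floor), under the centre of the mouth that the fully open cover leaves free; axes as the box. The clear mouth reaches 50 mm either way along x and 64 mm along y; below the rails the inner space is 142 mm wide in y. It is 24 mm towards the box's -x from the box's centre.
- cover_path (a point): Centre of the space beyond the box's +x end that the cover slides out over, at the cover's mid-height (67 mm up); fixed to the box, axes as the box. The cover sweeps 52 mm either way along x and 69 mm along y from here, at heights 64 to 70 mm: nothing taller than 60 mm may stand there.
- cover (a joint): Slide of the light wooden cover (156 x 138 x 6 mm, top 70 mm up) along the box's +x, in m: 0 = shut, 0.106 = fully open (stops at both). Friction 1.2 N plus 6 N per m/s. Locked while the tab is up at either end; it runs with the tab held down, and between the ends the rails keep the tab partly down by themselves.
- tab (a joint): How far the orange tab is pressed down, in m: 0 = up (at either end of the slide its cross bar is then caught in the rail notches), 0.008 = fully down. The bar is free of the notch from 0.0035; aim at 0.005 to 0.007. Spring 2.3 N at rest, 5.9 N fully down.
- tab_top (a point): Centre of the upper face of the tab's pressing plate; moves with cover and tab, axes as the box. When shut and up: at x = -50 mm in the box, 83 mm above the cabinet floor. Plate 44 x 44 mm, with an 8 mm high, 6 mm thick lip across each x end (44 mm apart) that a finger pressed in between can push against, either way. A thin steel bar runs from it along y to the rails.
- tin_center (a point): Centre of the green cylindrical tea tin with a brass band, 46 mm diameter, 54 mm high (half-way up), z up its axis. About 120 g, standing on the cabinet floor.
- timer_center (a point): Centre of the red plastic egg timer, round, 60 mm diameter from 12 to 56 mm up, narrowing to its top at 78 mm and to 52 mm at the foot; the point is 39 mm above its foot. z up its axis. About 110 g, loose.
- jar_center (a point): Centre of the glass sugar jar with steel cap, 60 mm diameter up to 62 mm, cap 54 mm diameter to 80 mm; the point is 40 mm above its foot. z up its axis. About 250 g, loose.
- timer: The same egg timer; origin at the centre of its underside.
- jar: The same sugar jar; origin at the centre of its underside.
- kettle: Matte grey kettle, loose, about 1 kg; origin at the centre of its underside. 156 mm diameter at the foot, narrowing to 104 mm at 160 mm, knob top at 186 mm; spout reaches 106 mm out along its +x at up to 160 mm, handle 113 mm out along its -x at 50 to 163 mm.
- caddy0: Lowest of three stacked round ceramic caddies, each 84 mm diameter, 58 mm high (stack 174 mm); origin at the centre of its underside.
- caddy1: Middle caddy; origin at the centre of its underside.
- caddy2: Top caddy; origin at the centre of its underside.
Mind the look-alikes: they are no part of the job. Of the things that look like the timer, the larger one is meant. Several things have the shape of the teabox; the one meant has the colours described above.

How it is judged:
By the outcome, as a careful person would: the job done as asked, in the order asked, and still so for the second after the job is handed in, with the robot touching nothing.
It also fails if it takes over 61 s, if anything falls off the work surface, if the arm or the gripper's body presses on something with over 40 N, if the wrist force passes 120 N, or if a joint passes its speed limit or range.

## Robot

A 6-joint arm with a two-finger parallel gripper is mounted at the origin on the work surface. World frame = base frame: x ahead of the robot, y to its left, z up, the work surface at z = 0. Lengths are in m, angles in rad, forces in N, time in s.
With the tool pointing down it reaches from about 0.35 to 0.8 m from the base axis. Payload 7.3 kg.
Tool frame: the origin (TCP) lies midway between the tips of the shut fingers; the grasp point (between the pads) lies 19 mm behind it; z points along the fingers, y is the line along which they close (so a half turn about z gives the same grasp; the last joint's range is limited). The gripper opens to 85 mm and grips with 20 to 120 N. Pads are 22 mm wide; open, the fingers measure 114 mm over their backs; the gripper's body (76 mm by 85 mm) begins 54 mm behind the grasp point. The pads swing forward as they close: fully open they stand 13 mm farther back than shut.
Start: joints at [-1.266, 0.342, 1.524, -0, 1.275, -0.146], TCP at [0.229, -0.473, 0.231] pointing down, gripper open.
Joint ranges: [-2.53, 2.53], [-0.77, 2.02], [0.04, 2.7], [-1, 4.14], [0.28, 2.66], [-3.11, 3.11]. Speed limits (rad/s): [2.57, 2.57, 3.14, 3.14, 3.14, 3.14].

## Interface

Orientations are given as a unit quaternion [x, y, z, w].
In Python, from station import * gives the robot as it stands.
- The arm moves only by the tool carry_out, never from a script. Its argument "plan" is a list of rows, each an object of numbers: "tx", "ty", "tz": the shift along the tool's x, y, z in m; "yaw": the turn about the tool's z in rad. In form: [{"tx": .., "ty": .., "tz": .., "yaw": ..}, ...]. A call has 1 to 8 rows; each row shifts and turns the commanded pose from where the row before left it, along the tool's axes as they then stand; what a row does not reach is not made up. A row lasts 1/8 s, in which the tool goes at most 62.5 mm and 10.7 degrees, less where a joint would pass 70% of its speed; a pose out of reach is approached as far as the arm can. A call is refused whole if a number of a shift passes 0.0625 or a number of a turn 0.188, either way. A call with a gripper value outside its range is refused whole. "fingers" is the closure, from -1 (fully open) to 1 (shut), set as the call begins (left out, the last holds). The fingers move at their own pace and stop on an object; "newtons" is the grip in N (left out, the last holds). Time passes only in rows, so rows that do not move let the fingers close. It gives the time, the measured TCP pose, the force, the opening and the grip force at its end, in the units of the state.
- observe(): the state, without advancing time (a new reading comes with each control period).
- get_image(name): name is "side" or "top"; returns the picture (480x640x3 uint8, red, green, blue); there is no depth.
- camera_model(name): a dict with "fx", "fy", "cx", "cy" (pixels), "R" (3x3) and "t" (3): a world point X has camera coordinates R X + t. Camera axes: x right, y down, z forward; pixel columns grow to the right and rows downward; lengths in m; the calibration is good to about 2 mm. A picture is of the moment at which its call begins. camera_model takes no time and is no camera call.
- job_done(): hands the job in; it is judged then, once.
Trained networks look in the newest picture that a camera, given by its name, has taken for a name from the list of things; names that differ only in an ending like _2 or _b are one class to them, and where a whole thing is asked for, a point or a joint stands for the part that bears it (a point fixed in the world has none). Each returns a list of dicts, best first, with "score" (0 to 1); they miss things now and then, are a little off and sometimes report something else, mostly with a low value. They report only what shows in the picture. A call takes as long as a camera call. They do not tell look-alikes from the thing itself.
- search_frame(camera, thing): "bbox" ([left, top, width, height] in pixels, round what is visible of it).
- regions_of(camera, thing): "pixels" (480x640 bool, what is visible of it) and "bbox" ([left, top, width, height] in pixels, round what is visible of it).
The state is a dict: "clock": time; "joints": joint angles; "joint_vel": joint speeds; "joint_torque": joint torques, N m; "tcp_pos": TCP position; "tcp_rot": TCP orientation; "wrist_force": force on the tool from outside, world axes, zero at the start; "wrist_torque": the same for the moment, N m; "opening": finger opening in m; "finger_force": force on a finger pad.
Only numpy, scipy, OpenCV 4.12 (cv2) and the standard library are available. Lean on these libraries where they do the work, as an engineer would, in place of code of your own. Each camera call takes 0.05 s, during which the arm holds its last target. There are 200 camera calls.

## Working session

There is one attempt and no reset: what is moved stays moved. The work goes in short steps, Python scripts to look and compute and a tool call to move; the robot and the scene stay as the last step left them, time stands still between calls to the robot, and variables do not carry over. Pictures are saved under pics/ and viewed, at most 11 in all, crops included, and the job is handed in when it is done.

Besides the shell and the picture viewer there is one more tool, called after "Call:" as name([rows], argument=value, ...), one row to a line, values as JSON. carry_out: Moves the arm, as the interface text tells. Its arguments: {"type":"object","properties":{"plan":{"type":"array"},"fingers":{"type":"number"},"newtons":{"type":"number"}},"required":["plan"]}

```bash
mkdir -p pics; python3 - <<'E'
from station import *
import cv2,numpy as np
for n in("side","top"):
    cv2.imwrite(f"pics/{n}0.png",get_image(n)[:,:,::-1]); m=camera_model(n)
    R=np.array(m["R"]);print(n,m["fx"],m["cx"],m["cy"],R.round(3).tolist(),(-R.T@m["t"]).round(3))
s=observe();print(s["clock"],s["tcp_rot"],s["tcp_pos"])
for t in["teabox","tab_top","tin_center","timer","jar","kettle","caddy0"]:
  for n in("side","top"):
    print(t,n,[(np.round(d["bbox"]).tolist(),round(d["score"],2)) for d in search_frame(n,t)])
E
```

```text
side 603.0988439851502 319.720545093685 235.80286529881232 [[-0.965, -0.262, 0.014], [-0.188, 0.653, -0.734], [0.183, -0.711, -0.679]] [0.27  0.961 0.953]
top 499.257633276929 326.9984843750029 242.64241039294123 [[-0.012, -1.0, -0.003], [-0.998, 0.012, -0.061], [0.061, 0.002, -0.998]] [0.435 0.041 1.226]
0.1 [ 9.74704041e-01  2.23498394e-01 -6.02877869e-05 -7.05326959e-04] [ 0.2286404  -0.47219963  0.23069019]
teabox side [([273.0, 152.0, 71.0, 72.0], 0.93), ([355.0, 232.0, 84.0, 90.0], 0.67)]
teabox top [([371.0, 167.0, 89.0, 83.0], 0.91), ([272.0, 277.0, 85.0, 87.0], 0.68)]
tab_top side [([281.0, 147.0, 54.0, 20.0], 0.93), ([363.0, 232.0, 64.0, 22.0], 0.88)]
tab_top top [([322.0, 288.0, 31.0, 58.0], 0.94), ([424.0, 172.0, 29.0, 59.0], 0.75)]
tin_center side [([251.0, 282.0, 25.0, 29.0], 0.94)]
tin_center top [([252.0, 208.0, 25.0, 20.0], 0.92)]
timer side [([286.0, 202.0, 24.0, 34.0], 0.81), ([263.0, 240.0, 25.0, 29.0], 0.59)]
timer top [([352.0, 200.0, 24.0, 28.0], 0.78), ([305.0, 199.0, 19.0, 19.0], 0.5)]
jar side [([284.0, 295.0, 32.0, 50.0], 0.7)]
jar top [([230.0, 241.0, 29.0, 24.0], 0.66)]
kettle side [([160.0, 275.0, 94.0, 118.0], 0.76)]
kettle top [([168.0, 139.0, 68.0, 95.0], 0.67)]
caddy0 side [([282.0, 94.0, 35.0, 28.0], 0.94), ([284.0, 118.0, 33.0, 29.0], 0.93), ([280.0, 143.0, 35.0, 15.0], 0.54)]
caddy0 top [([483.0, 147.0, 44.0, 43.0], 0.77), ([466.0, 165.0, 24.0, 31.0], 0.75), ([471.0, 158.0, 28.0, 35.0], 0.56)]
```

View pics/side0.png

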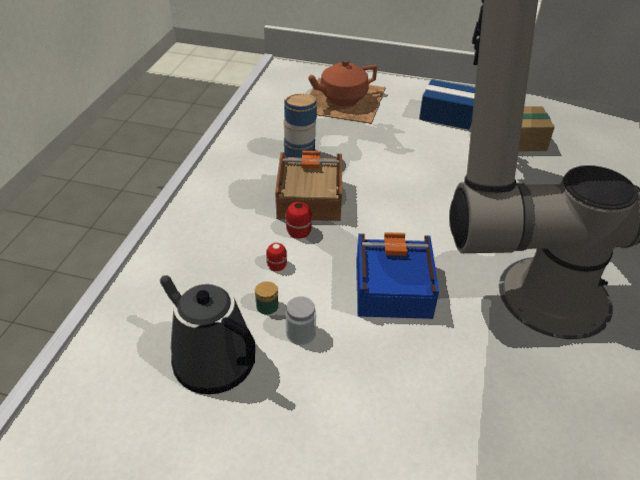

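View pics/top0.png

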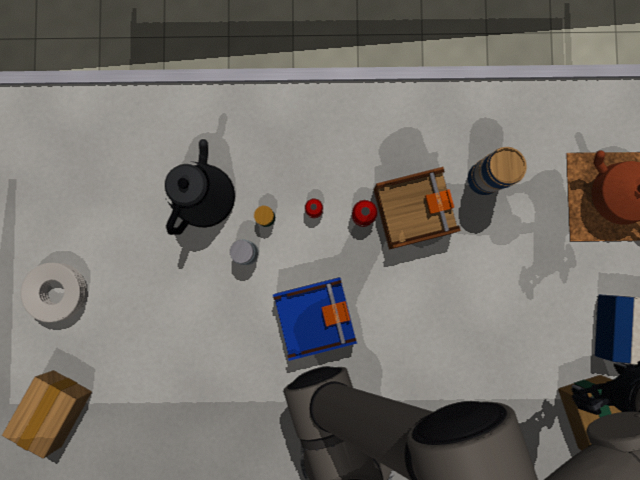

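The wooden box is at top pixel (416,208). The blue one at (315,319) is the look-alike. The larger red timer is at (364,212), and the smaller look-alike is at (314,208). The tin is at (264,216), the jar at (243,252), the kettle at (200,190) and the caddies at (498,170). The box's tab end faces image right, so the cover opens to the left, towards the big timer.

```bash
cat > h.py <<'E'
from station import *
import cv2,numpy as np
from scipy.optimize import least_squares,minimize
CM={n:camera_model(n) for n in("side","top")}
def proj(n,P):
    m=CM[n];c=np.asarray(P)@np.array(m["R"]).T+m["t"]
    return np.c_[m["fx"]*c[:,0]/c[:,2]+m["cx"],m["fy"]*c[:,1]/c[:,2]+m["cy"]]
def back(n,uv,z):
    m=CM[n];R=np.array(m["R"]);o=-R.T@m["t"];d=R.T@np.array([(uv[0]-m["cx"])/m["fx"],(uv[1]-m["cy"])/m["fy"],1])
    return (o+d*(z-o[2])/d[2])[:2]
def rings(prof):
    a=np.linspace(0,2*np.pi,40,endpoint=False)
    return np.concatenate([np.c_[r*np.cos(a),r*np.sin(a),0*a+z] for r,z in prof])
PROF=dict(tin=[(.023,0),(.023,.054)],timer=[(.026,0),(.03,.012),(.03,.056),(.008,.078)],jar=[(.03,0),(.03,.062),(.027,.08)])
def fitround(prof,boxes,x0,z=0):
    P=rings(prof)
    def f(p):
        r=[]
        for n,b in boxes.items():
            q=proj(n,P+[p[0],p[1],z]);lo=q.min(0);hi=q.max(0)
            r+=[lo[0]-b[0],lo[1]-b[1],hi[0]-b[0]-b[2],hi[1]-b[1]-b[3]]
        return r
    s=least_squares(f,x0,loss="soft_l1");return s.x,np.round(s.fun,1)
def boxpts(p,L):
    c,s=np.cos(p[2]),np.sin(p[2]);L=np.asarray(L,float)
    return np.c_[p[0]+c*L[:,0]-s*L[:,1],p[1]+s*L[:,0]+c*L[:,1],L[:,2]]
E
python3 - <<'E'
from h import *
S={}
def best(n,t,near):
    r=regions_of(n,t)
    return min(r,key=lambda d:np.hypot(d["bbox"][0]+d["bbox"][2]/2-near[0],d["bbox"][1]+d["bbox"][3]/2-near[1]))
near=dict(timer=((298,219),(364,214)),tin=((266,297),(264,218)),jar=((301,320),(244,253)))
for t,(a,b) in near.items():
    bx={"side":best("side",t if t!="tin" else "tin_center",a)["bbox"],"top":best("top",t if t!="tin" else "tin_center",b)["bbox"]}
    x,e=fitround(PROF[t],bx,back("top",b,.05));print(t,x.round(4),e.tolist())
x,e=fitround(PROF["timer"],{"top":(305,199,19,19),"side":(263,240,25,29)},back("top",(314,208),.05));print("small",x.round(4),e)
L=[(sx*.08,sy*.077,z) for sx in(-1,1) for sy in(-1,1) for z in(0,.0835)]
M={}
for n,c in(("side",(310,188)),("top",(416,208))):
    m=best(n,"teabox",c)["pixels"]; 
    h=cv2.convexHull(np.argwhere(m)[:,::-1].astype(np.int32)); k=np.zeros((1920,2560),np.uint8);cv2.fillConvexPoly(k,(h*4).astype(np.int32)+2,1);M[n]=k
def cost(p):
    t=0
    for n in M:
        k=np.zeros_like(M[n]);cv2.fillConvexPoly(k,cv2.convexHull((proj(n,boxpts(p,L))*4+2).astype(np.int32)),1)
        t+=1-(k&M[n]).sum()/(k|M[n]).sum()
    return t
x0=[*back("top",(416,208),.07),1.7]
s=min((minimize(cost,[x0[0],x0[1],y],method="Nelder-Mead",options=dict(initial_simplex=[[x0[0],x0[1],y],[x0[0]+.02,x0[1],y],[x0[0],x0[1]+.02,y],[x0[0],x0[1],y+.15]])) for y in(1.4,1.57,1.75)),key=lambda s:s.fun)
print("box",s.x.round(4),s.fun)
p=s.x
tp=[(-.05+a,b,.083) for a in(-.022,.022) for b in(-.022,.022)]
im=[]
for n,c in(("side",(300,200)),("top",(390,210))):
    g=get_image(n)[:,:,::-1].copy();x,y=c
    g=cv2.resize(g[y-60:y+60,x-75:x+75],None,fx=5,fy=5,interpolation=cv2.INTER_CUBIC)[:, :]
    for Q in([(a*.08,b*.077,.0835) for a,b in((1,1),(1,-1),(-1,-1),(-1,1))],tp[:2]+tp[:1:-1]):
        q=((proj(n,boxpts(p,Q))-[x-75,y-60]+.5)*5).astype(np.int32);cv2.polylines(g,[q],True,(0,255,0),1)
    im.append(g)
o=np.vstack(im);o=cv2.resize(o,None,fx=.5,fy=.5,interpolation=cv2.INTER_AREA);o=np.hstack([cv2.resize(i,(400,320)) for i in im]);cv2.imwrite("pics/c1.png",o)
E
```

```text
timer [ 0.5775 -0.0409] [1.8, 1.9, 1.0, -0.2, -3.3, -1.2, 1.8, -3.9]
tin [0.5691 0.1936] [3.8, -1.0, -0.5, 5.7, 1.3, -0.7, -1.3, -0.1]
jar [0.4873 0.2425] [2.2, 2.0, 0.7, -0.8, -2.9, -3.4, 0.8, -1.9]
small [0.5956 0.0733] [-3.6 -6.7  2.9  1.6 -1.1 -5.6  2.2  2.2]
box [ 0.587  -0.1651  1.7983] 0.06923173815728212
```

View pics/c1.png

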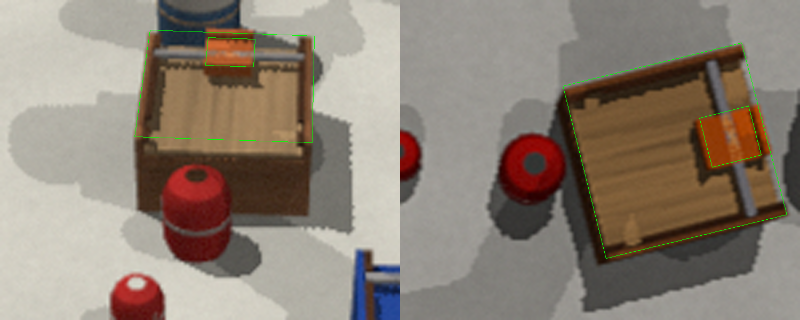

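The crop confirms it: the wooden box has the orange tab at its far end, and the larger timer stands right in front of its opening end. I'll refine the fits with colour masks, check the caddies and the look-alike blue box, then move.

```bash
cat >> h.py <<'E'
def cmask(n,img,lo,hi,near,rad=40):
    h=cv2.cvtColor(img,cv2.COLOR_RGB2HSV);k=cv2.inRange(h,lo,hi)
    if lo[0]==0 and hi[0]<8:k|=cv2.inRange(h,(172,lo[1],lo[2]),(180,255,255))
    N,lab,st,ce=cv2.connectedComponentsWithStats(k)
    ok=[i for i in range(1,N) if st[i,4]>40 and np.hypot(*(ce[i]-near))<rad]
    i=max(ok,key=lambda i:st[i,4]);return lab==i
def hullfit(masks,pts,x0,step):
    M={}
    for n,m in masks.items():
        h=cv2.convexHull(np.argwhere(m)[:,::-1].astype(np.int32));k=np.zeros((1920,2560),np.uint8)
        e=np.zeros((480,640),np.uint8);cv2.fillConvexPoly(e,h,1);M[n]=cv2.resize(e,(2560,1920),interpolation=cv2.INTER_NEAREST)
    def cost(p):
        t=0
        for n in M:
            k=np.zeros_like(M[n]);cv2.fillConvexPoly(k,cv2.convexHull((proj(n,pts(p))*4+2).astype(np.int32)),1)
            t+=1-(k&M[n]).sum()/(k|M[n]).sum()
        return t
    s=minimize(cost,x0,method="Nelder-Mead",options=dict(initial_simplex=[x0]+[np.array(x0)+d for d in np.diag(step)]))
    return s.x,s.fun
E
python3 - <<'E'
from h import *
I={n:get_image(n) for n in("side","top")}
rd=lambda a,b:{"side":cmask("side",I["side"],(0,140,60),(6,255,255),a,20),"top":cmask("top",I["top"],(0,140,60),(6,255,255),b,20)}
for nm,a,b in(("timer",(298,219),(364,212)),):
    m=rd(a,b);P=rings(PROF["timer"]);c=back("top",b,.05)
    for M in(m,{"top":m["top"]},{"side":m["side"]}):
        x,f=hullfit(M,lambda p:P+[p[0],p[1],0],list(c),[.01,.01]);print(nm,x.round(4),round(f,3))
og=lambda a,b:{"side":cmask("side",I["side"],(6,170,120),(14,255,255),a,20),"top":cmask("top",I["top"],(6,170,120),(14,255,255),b,20)}
m=og((312,160),(438,203))
T=[(a,b,z) for a in(-.025,.025) for b in(-.022,.022) for z in(.08,.091)]
for M in(m,{"top":m["top"]},{"side":m["side"]}):
    x,f=hullfit(M,lambda p:boxpts([p[0],p[1],1.798],T),[.598,-.214],[.01,.01]);print("tab",x.round(4),round(f,3),[int(v.sum()) for v in M.values()])
x,e=fitround([(.042,.116),(.042,.174)],{"side":(284,94,33,30),"top":(483,147,44,43)},(.64,-.3));print("caddy",x.round(3),e)
print("blue corners",[back("top",q,.0835).round(3).tolist() for q in((345,280),(355,343),(274,294))])
q=[(382-0,186),(443,169),(459,231),(399,247)]
print("rail corners wood", [back("top",q,.0835).round(3).tolist() for q in q])
E
```

```text
timer [ 0.5818 -0.0484] 0.533
timer [ 0.579  -0.0451] 0.191
timer [ 0.5868 -0.0669] 0.287
tab [ 0.5974 -0.216 ] 0.821 [69, 388]
tab [ 0.5977 -0.2165] 0.079 [388]
tab [ 0.5992 -0.2113] 0.725 [69]
caddy [ 0.659 -0.343] [ 1.2 -5.4  1.4  1.6 -3.2 -1.2  0.6 -0.6]
blue corners [[0.419, 0.004], [0.276, -0.017], [0.389, 0.166]]
rail corners wood [[0.634, -0.085], [0.672, -0.226], [0.528, -0.259], [0.493, -0.121]]
```

Call:
carry_out([
  {"tx":0.05,"ty":-0.03,"tz":0,"yaw":-0.18},
  {"tx":0.05,"ty":-0.03,"tz":0,"yaw":-0.18},
  {"tx":0.05,"ty":-0.02,"tz":0,"yaw":-0.18},
  {"tx":0.05,"ty":0.0,"tz":0,"yaw":-0.18},
  {"tx":0.05,"ty":0.02,"tz":0,"yaw":-0.18},
  {"tx":0.05,"ty":0.03,"tz":0,"yaw":-0.18},
  {"tx":0.05,"ty":0.03,"tz":0,"yaw":-0.18},
  {"tx":0,"ty":0,"tz":0,"yaw":-0.087},
], fingers=-1, newtons=30)

```text
clock: 2.4
tcp_pos: [0.4424, -0.1455, 0.2313]
tcp_rot: [0.619, 0.786, 0.0, 0.0]
wrist_force: [-0.0, -1.4, -0.4]
opening: 0.0854
finger_force: 0.0
```

Call:
carry_out([
  {"tx":0.02,"ty":0.05},
  {"tx":0.02,"ty":0.055},
  {"tx":0.027,"ty":0.05},
  {"tz":0.03},
  {},
])

```text
invalid input at $.plan[0]: expected keys tx, ty, tz, yaw
```

```bash
python3 - <<'E'
from h import *
g=get_image("side")[:,:,::-1];t=get_image("top")[:,:,::-1]
a=cv2.resize(g[120:280,220:420],(400,320));b=cv2.resize(t[130:290,280:480],(400,320))
cv2.imwrite("pics/c2.png",np.hstack([a,b]));print(observe()["tcp_pos"])
E
```

```text
[ 0.44119608 -0.14795898  0.23125936]
```

View pics/c2.png

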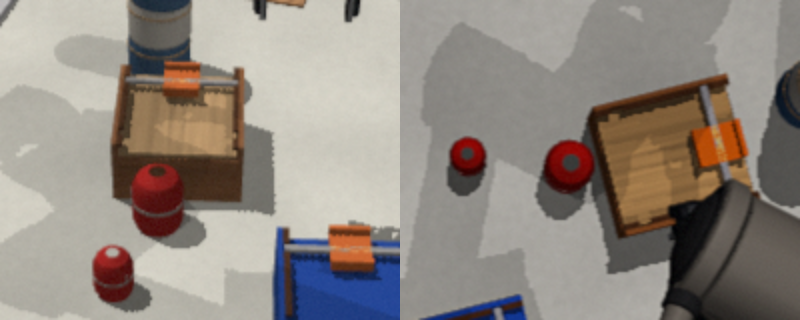

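Call:
carry_out([
  {"tx":0.02,"ty":0.05,"tz":0,"yaw":0},
  {"tx":0.02,"ty":0.055,"tz":0,"yaw":0},
  {"tx":0.029,"ty":0.05,"tz":0,"yaw":0},
  {"tx":0,"ty":0,"tz":0.05,"yaw":0},
  {"tx":0,"ty":0,"tz":0.04,"yaw":0},
  {"tx":0,"ty":0,"tz":0,"yaw":0},
  {"tx":0,"ty":0,"tz":0,"yaw":0},
])

```text
clock: 3.38
tcp_pos: [0.5772, -0.0477, 0.143]
tcp_rot: [0.623, 0.782, 0.001, 0.001]
wrist_force: [0.3, 1.0, 0.9]
opening: 0.0855
finger_force: 0.0
```

```bash
python3 - <<'E'
from h import *
g=get_image("side")[:,:,::-1].copy();t=get_image("top")[:,:,::-1].copy()
p=observe()["tcp_pos"];print(p,[(proj(n,[[p[0],p[1],.078],[.578,-.044,.078]])).round(1).tolist() for n in("side","top")])
a=cv2.resize(g[120:280,220:420],(400,320))
cv2.imwrite("pics/c3.png",np.hstack([a,cv2.resize(t[130:290,280:480],(400,320))]))
E
```

```text
[ 0.57744761 -0.04758841  0.14356761] [[[299.9, 203.6], [299.2, 204.5]], [[366.2, 210.8], [364.6, 210.6]]]
```

View pics/c3.png

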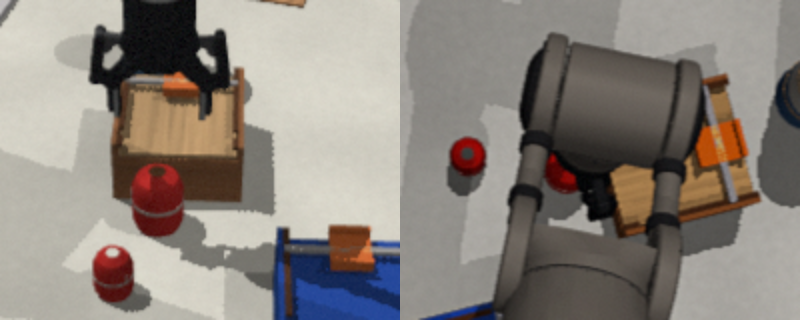

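Side view: the timer's knob is at (298.5,205), and its predicted pixel is (299.2,204.5). The fingers straddle it in box y, so I'll descend and grip.

Call:
carry_out([
  {"tx":0.004,"ty":0,"tz":0.045,"yaw":0},
  {"tx":0,"ty":0,"tz":0.045,"yaw":0},
  {"tx":0,"ty":0,"tz":0.03,"yaw":0},
  {"tx":0,"ty":0,"tz":0,"yaw":0},
  {"tx":0,"ty":0,"tz":0,"yaw":0},
])

```text
clock: 4.1
tcp_pos: [0.5769, -0.0434, 0.0234]
tcp_rot: [0.623, 0.783, 0.001, 0.002]
wrist_force: [0.0, -0.1, 0.9]
opening: 0.0853
finger_force: 0.0
```

Call:
carry_out([
  {"tx":0,"ty":0,"tz":0,"yaw":0},
  {"tx":0,"ty":0,"tz":0,"yaw":0},
  {"tx":0,"ty":0,"tz":0,"yaw":0},
  {"tx":0,"ty":0,"tz":0,"yaw":0},
  {"tx":0,"ty":0,"tz":0,"yaw":0},
  {"tx":0,"ty":0,"tz":0,"yaw":0},
], fingers=1, newtons=25)

```text
clock: 4.85
tcp_pos: [0.5769, -0.0432, 0.0234]
tcp_rot: [0.622, 0.783, 0.001, 0.002]
wrist_force: [-0.1, 0.9, 6.5]
opening: 0.059
finger_force: 26.2
```

Call:
carry_out([
  {"tx":0,"ty":0,"tz":-0.04,"yaw":0},
  {"tx":0.01,"ty":-0.03,"tz":0,"yaw":0},
  {"tx":0,"ty":-0.05,"tz":0,"yaw":0},
  {"tx":0,"ty":-0.045,"tz":0,"yaw":0},
  {"tx":0,"ty":-0.025,"tz":0,"yaw":0},
  {"tx":0,"ty":0,"tz":0.025,"yaw":0},
  {"tx":0,"ty":0,"tz":0,"yaw":0},
])

```text
clock: 5.72
tcp_pos: [0.4262, -0.0668, 0.036]
tcp_rot: [0.623, 0.783, -0.0, -0.001]
wrist_force: [0.5, -0.0, -0.8]
opening: 0.0592
finger_force: 28.4
```

Call:
carry_out([
  {"tx":0,"ty":0,"tz":0.01,"yaw":0},
  {"tx":0,"ty":0,"tz":0.004,"yaw":0},
  {"tx":0,"ty":0,"tz":0,"yaw":0},
  {"tx":0,"ty":0,"tz":0,"yaw":0},
])

```text
clock: 6.22
tcp_pos: [0.4273, -0.067, 0.0231]
tcp_rot: [0.622, 0.783, 0.0, 0.0]
wrist_force: [-2.4, -0.5, 8.0]
opening: 0.0591
finger_force: 29.4
```

Call:
carry_out([
  {"tx":0,"ty":0,"tz":0,"yaw":0},
  {"tx":0,"ty":0,"tz":0,"yaw":0},
  {"tx":0,"ty":0,"tz":0,"yaw":0},
  {"tx":0,"ty":0,"tz":0,"yaw":0},
  {"tx":0,"ty":0,"tz":-0.03,"yaw":0},
  {"tx":0,"ty":0,"tz":-0.05,"yaw":0},
  {"tx":0,"ty":0,"tz":-0.05,"yaw":0},
  {"tx":0,"ty":0,"tz":-0.05,"yaw":0},
], fingers=-1)

```text
clock: 7.22
tcp_pos: [0.4267, -0.0668, 0.2039]
tcp_rot: [0.622, 0.783, -0.0, 0.0]
wrist_force: [1.5, 0.1, -1.3]
opening: 0.0856
finger_force: 0.0
```

```bash
python3 - <<'E'
from h import *
I={n:get_image(n) for n in("side","top")}
a=cv2.resize(I["side"][140:240,260:360,::-1],(400,400),interpolation=cv2.INTER_CUBIC);b=cv2.resize(I["top"][150:250,370:470,::-1],(400,400),interpolation=cv2.INTER_CUBIC)
L=np.array([(-.025,.022,.091),(-.025,-.022,.091),(-.019,-.022,.091),(-.019,.022,.091)])
for im,n,o in((a,"side",(260,140)),(b,"top",(370,150))):
    for Q,c in ((L,(255,255,0)),(L*[-1,1,1],(255,255,0)),(np.array([(.05+s*.08,t*.077,.0835) for s,t in((1,1),(1,-1),(-1,-1),(-1,1))]),(0,255,0)),(np.array([(.05+s*.08,t*.077,.0) for s,t in((1,1),(1,-1))]),(0,255,0))):
        cv2.polylines(im,[((proj(n,boxpts([.5977,-.2155,1.805],Q))-o+.5)*4).astype(np.int32)],True,c,1)
cv2.imwrite("pics/c4.png",np.hstack([a,b]))
print([(d["bbox"],d["score"]) for d in search_frame("side","timer")])
print(proj("side",[[.427,-.067,.04]]))
E
```

```text
[([263.6, 241.0, 22.2, 30.4], 0.89), ([353.5, 206.8, 25.2, 32.6], 0.77)]
[[365.50707211 222.87798568]]
```

View pics/c4.png

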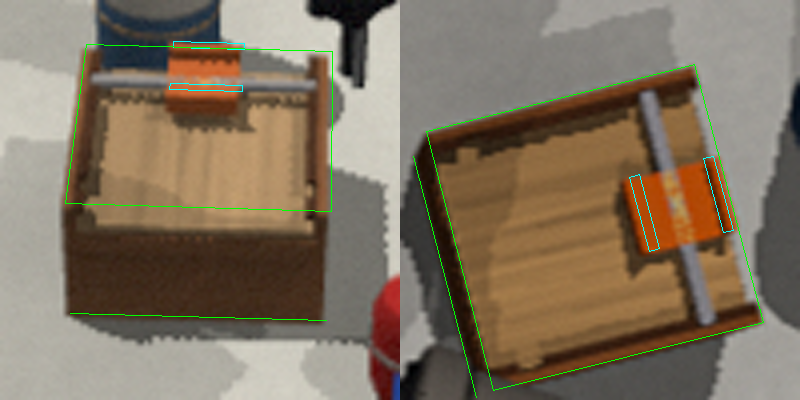

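Side view: the timer stands at (366,223), its predicted place. The overlaid box outline and tab lips match in both views, so I'll go to the tab.

Call:
carry_out([
  {"tx":-0.045,"ty":0.035,"tz":0,"yaw":0},
  {"tx":-0.045,"ty":0.035,"tz":0,"yaw":0},
  {"tx":-0.045,"ty":0.035,"tz":0,"yaw":0},
  {"tx":-0.047,"ty":0.028,"tz":0,"yaw":0},
  {"tx":0,"ty":0,"tz":0.05,"yaw":0},
  {"tx":0,"ty":0,"tz":0.03,"yaw":0},
  {"tx":0,"ty":0,"tz":0,"yaw":0},
  {"tx":0,"ty":0,"tz":0,"yaw":0},
], fingers=1)

```text
clock: 8.38
tcp_pos: [0.5979, -0.2144, 0.1228]
tcp_rot: [0.622, 0.783, 0.0, 0.0]
wrist_force: [0.5, -0.4, -0.4]
opening: 0.0002
finger_force: 0.0
```

```bash
python3 - <<'E'
from h import *
p=observe()["tcp_pos"];q=observe()["tcp_rot"]
th=2*np.arctan2(q[1],q[0]);d=np.array(p[:2])-[.5977,-.2155]
print(p,th,"offset from tab box x,y",d@[np.cos(1.805),np.sin(1.805)],d@[-np.sin(1.805),np.cos(1.805)],observe()["wrist_force"])
g=get_image("side")[130:230,250:350,::-1];cv2.imwrite("pics/c5.png",cv2.resize(g,(500,500),interpolation=cv2.INTER_CUBIC))
E
```

```text
[ 0.59787842 -0.21444433  0.12284078] 1.797884132068341 offset from tab box x,y 0.0009854442796729426 -0.00041854149826120506 [ 0.47404642 -0.39752981 -0.4235326 ]
```

View pics/c5.png

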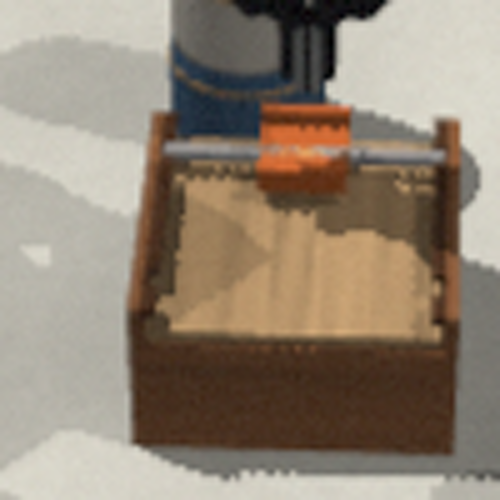

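The fingertips hang over the tab, with its plate at about (305,150) in the crop. Next I press.

Call:
carry_out([
  {"tx":0.001,"ty":0,"tz":0.025,"yaw":0},
  {"tx":0,"ty":0,"tz":0.013,"yaw":0},
  {"tx":0,"ty":0,"tz":0.003,"yaw":0},
  {"tx":0,"ty":0,"tz":0.003,"yaw":0},
  {"tx":0,"ty":0,"tz":0.002,"yaw":0},
  {"tx":0,"ty":0,"tz":0,"yaw":0},
  {"tx":0,"ty":0,"tz":0,"yaw":0},
])

```text
clock: 9.3
tcp_pos: [0.5975, -0.2134, 0.0768]
tcp_rot: [0.622, 0.783, 0.0, 0.0]
wrist_force: [-1.9, 0.4, 4.1]
opening: -0.0001
finger_force: 2.4
```

Call:
carry_out([
  {"tx":0.006,"ty":0,"tz":0,"yaw":0},
  {"tx":0.01,"ty":0,"tz":0,"yaw":0},
  {"tx":0.018,"ty":0,"tz":0,"yaw":0},
  {"tx":0.02,"ty":0,"tz":0,"yaw":0},
  {"tx":0,"ty":0,"tz":0,"yaw":0},
])

```text
clock: 9.93
tcp_pos: [0.5842, -0.1578, 0.0762]
tcp_rot: [0.622, 0.783, 0.0, -0.001]
wrist_force: [-2.9, 0.9, 5.2]
opening: 0.0001
finger_force: 2.5
```

```bash
python3 - <<'E'
from h import *
for n in("side","top"):print(n,[(np.round(d["bbox"]).tolist(),round(d["score"],2)) for d in search_frame(n,"tab_top")])
g=get_image("side")[120:240,240:360,::-1];cv2.imwrite("pics/c6.png",cv2.resize(g,(480,480),interpolation=cv2.INTER_CUBIC))
E
```

```text
side [([282.0, 149.0, 57.0, 17.0], 0.92), ([363.0, 231.0, 63.0, 23.0], 0.78), ([355.0, 209.0, 24.0, 29.0], 0.73)]
top [([324.0, 291.0, 27.0, 46.0], 0.94)]
```

View pics/c6.png

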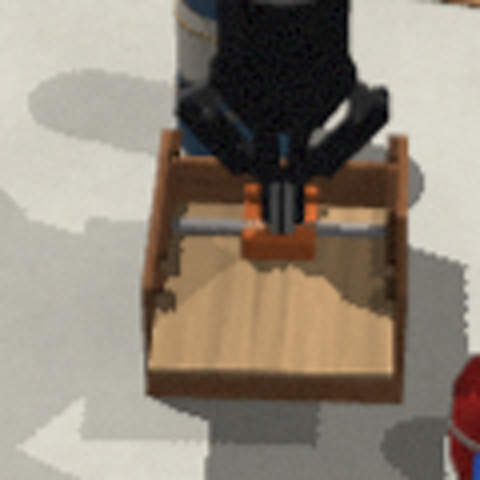

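The cover is sliding with the finger; the tab is now at mid-box. I'll continue to the stop.

Call:
carry_out([
  {"tx":0.018,"ty":0,"tz":0,"yaw":0},
  {"tx":0.018,"ty":0,"tz":0,"yaw":0},
  {"tx":0.008,"ty":0,"tz":0,"yaw":0},
  {"tx":0.005,"ty":0,"tz":0,"yaw":0},
  {"tx":0.004,"ty":0,"tz":0,"yaw":0},
  {"tx":0.004,"ty":0,"tz":0,"yaw":0},
  {"tx":0.0,"ty":0,"tz":0,"yaw":0},
])

```text
clock: 10.95
tcp_pos: [0.5729, -0.1046, 0.0766]
tcp_rot: [0.622, 0.783, 0.001, 0.001]
wrist_force: [1.9, -0.0, 5.7]
opening: -0.0001
finger_force: 2.4
```

Call:
carry_out([
  {"tx":0.003,"ty":0,"tz":0,"yaw":0},
  {"tx":0.003,"ty":0,"tz":0,"yaw":0},
  {"tx":0.002,"ty":0,"tz":0,"yaw":0},
  {"tx":0.0,"ty":0,"tz":0,"yaw":0},
])

```text
clock: 11.45
tcp_pos: [0.5716, -0.1003, 0.077]
tcp_rot: [0.622, 0.783, -0.001, 0.003]
wrist_force: [3.0, -12.9, 4.7]
opening: 0.0001
finger_force: 9.1
```

Call:
carry_out([
  {"tx":0,"ty":0,"tz":-0.003,"yaw":0},
  {"tx":0,"ty":0,"tz":-0.003,"yaw":0},
  {"tx":-0.003,"ty":0,"tz":-0.001,"yaw":0},
  {"tx":-0.003,"ty":0,"tz":-0.02,"yaw":0},
  {"tx":0,"ty":0,"tz":-0.05,"yaw":0},
  {"tx":0,"ty":0,"tz":-0.06,"yaw":0},
  {"tx":0.05,"ty":0,"tz":-0.03,"yaw":0},
  {"tx":0.06,"ty":0,"tz":0,"yaw":0},
], fingers=-1)

```text
clock: 12.45
tcp_pos: [0.547, 0.005, 0.2449]
tcp_rot: [0.623, 0.782, 0.001, 0.001]
wrist_force: [0.9, 0.3, 0.1]
opening: 0.0853
finger_force: 0.0
```

```bash
python3 - <<'E'
from h import *
I={n:get_image(n) for n in("side","top")}
bx={n:[d["bbox"] for d in search_frame(n,"tin_center")] for n in I};print(bx)
x1,e=fitround(PROF["tin"],{n:b[0] for n,b in bx.items() if b},(.57,.195));print("tin",x1.round(4),e)
for n in bx:
    if bx[n]:print(n,fitround(PROF["tin"],{n:bx[n][0]},(.57,.195)))
print([ (n,t,[np.round(d["bbox"]).tolist() for d in search_frame(n,t)]) for n in I for t in("tab_top","kettle","jar")])
out=[]
for n,o in(("side",(230,220)),("top",(160,150)),("side",(240,130)),("top",(360,150))):
    g=cv2.resize(I[n][o[1]:o[1]+100,o[0]:o[0]+133,::-1],(400,300),interpolation=cv2.INTER_CUBIC)
    P=rings(PROF["tin"])+[*x1,0]
    for k in(P[:40],P[40:]):cv2.polylines(g,[((proj(n,k)-o+.5)*3).astype(np.int32)],True,(255,0,255),1)
    Q=boxpts([.5858,-.167,1.803],[(s*.078+.028+.078,t*.069,.07) for s,t in((1,1),(1,-1),(-1,-1),(-1,1))])
    cv2.polylines(g,[((proj(n,Q)-o+.5)*3).astype(np.int32)],True,(0,255,0),1)
    out.append(g)
cv2.imwrite("pics/c7.png",np.vstack([np.hstack(out[:2]),np.hstack(out[2:])]))
E
```

```text
{'side': [[254.4, 280.6, 25.3, 30.8], [285.3, 126.9, 31.4, 21.1]], 'top': [[249.2, 204.0, 27.2, 24.7]]}
tin [0.5744 0.1962] [ 0.8 -1.2 -0.6  2.6  3.2  0.9 -2.  -2.3]
side (array([0.57541507, 0.19414454]), array([ 0.7, -2. , -0.8,  1.8]))
top (array([0.57304872, 0.19874898]), array([ 2.2,  1.5, -3. , -1.7]))
[('side', 'tab_top', [[365.0, 231.0, 63.0, 23.0], [287.0, 173.0, 49.0, 22.0]]), ('side', 'kettle', [[161.0, 276.0, 93.0, 118.0]]), ('side', 'jar', [[285.0, 297.0, 32.0, 48.0]]), ('top', 'tab_top', [[397.0, 202.0, 13.0, 40.0]]), ('top', 'kettle', []), ('top', 'jar', [[230.0, 240.0, 29.0, 28.0], [166.0, 140.0, 70.0, 95.0]])]
```

View pics/c7.png

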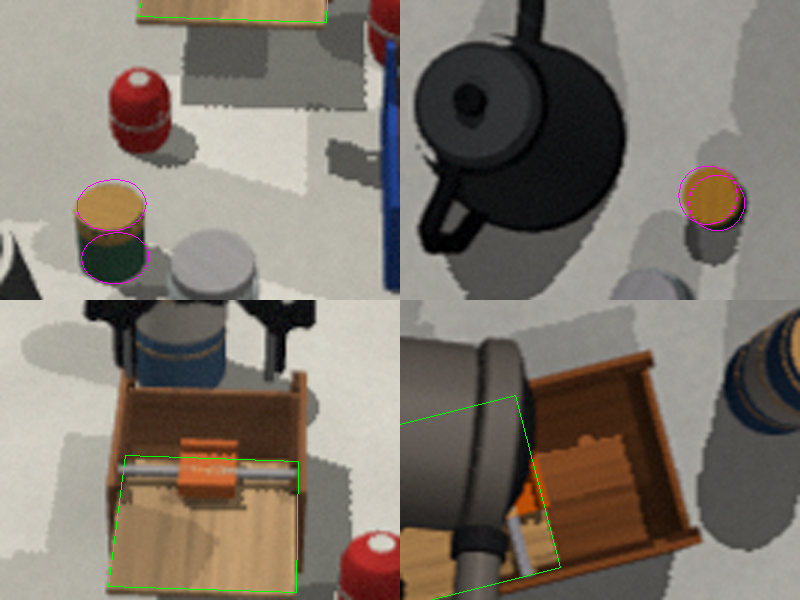

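The cover is fully open and matches its predicted outline, with the tab up at the open notch. The tin overlay fits too: side (266,296), top (397-ish crop). Now the tin.

Call:
carry_out([
  {"tx":0.045,"ty":0.017,"tz":0,"yaw":0},
  {"tx":0.05,"ty":0.017,"tz":0,"yaw":0},
  {"tx":0.05,"ty":0.017,"tz":0,"yaw":0},
  {"tx":0.034,"ty":0.017,"tz":0,"yaw":0},
  {"tx":0,"ty":0,"tz":0.06,"yaw":0},
  {"tx":0,"ty":0,"tz":0.06,"yaw":0},
  {"tx":0,"ty":0,"tz":0,"yaw":0},
  {"tx":0,"ty":0,"tz":0,"yaw":0},
])

```text
clock: 13.95
tcp_pos: [0.5746, 0.1934, 0.1254]
tcp_rot: [0.623, 0.782, 0.001, 0.001]
wrist_force: [-0.2, -0.3, 1.6]
opening: 0.0853
finger_force: 0.0
```

Call:
carry_out([
  {"tx":0.002,"ty":0,"tz":0.04,"yaw":0},
  {"tx":0,"ty":0,"tz":0.04,"yaw":0},
  {"tx":0,"ty":0,"tz":0.021,"yaw":0},
  {"tx":0,"ty":0,"tz":0,"yaw":0},
  {"tx":0,"ty":0,"tz":0,"yaw":0},
])

```text
clock: 14.58
tcp_pos: [0.5747, 0.1958, 0.0251]
tcp_rot: [0.623, 0.783, 0.002, 0.002]
wrist_force: [0.3, 0.5, -0.1]
opening: 0.0853
finger_force: 0.0
```

Call:
carry_out([
  {"tx":0,"ty":0,"tz":0,"yaw":0},
  {"tx":0,"ty":0,"tz":0,"yaw":0},
  {"tx":0,"ty":0,"tz":0,"yaw":0},
  {"tx":0,"ty":0,"tz":0,"yaw":0},
  {"tx":0,"ty":0,"tz":0,"yaw":0},
  {"tx":0,"ty":0,"tz":0,"yaw":0},
  {"tx":0,"ty":0,"tz":0,"yaw":0},
], fingers=1, newtons=25)

```text
clock: 15.45
tcp_pos: [0.5735, 0.1957, 0.0235]
tcp_rot: [0.622, 0.783, 0.001, 0.001]
wrist_force: [0.2, -0.5, 7.3]
opening: 0.0455
finger_force: 25.2
```

Call:
carry_out([
  {"tx":0,"ty":0,"tz":-0.03,"yaw":0},
  {"tx":0,"ty":0,"tz":-0.05,"yaw":0},
  {"tx":0,"ty":0,"tz":-0.055,"yaw":0},
  {"tx":-0.03,"ty":-0.01,"tz":-0.005,"yaw":0},
  {"tx":-0.05,"ty":-0.01,"tz":0,"yaw":0},
  {"tx":-0.055,"ty":-0.01,"tz":0,"yaw":0},
  {"tx":-0.055,"ty":-0.01,"tz":0,"yaw":0},
  {"tx":-0.055,"ty":-0.01,"tz":0,"yaw":0},
])

```text
clock: 16.45
tcp_pos: [0.5787, -0.056, 0.1623]
tcp_rot: [0.622, 0.783, -0.0, -0.0]
wrist_force: [1.2, 0.4, -1.2]
opening: 0.0448
finger_force: 26.3
```

Call:
carry_out([
  {"tx":-0.055,"ty":-0.01,"tz":0,"yaw":0},
  {"tx":-0.05,"ty":-0.01,"tz":0,"yaw":0},
  {"tx":-0.031,"ty":0,"tz":0,"yaw":0},
  {"tx":0,"ty":0,"tz":0,"yaw":0},
  {"tx":0,"ty":0,"tz":0,"yaw":0},
])

```text
clock: 17.08
tcp_pos: [0.5898, -0.1907, 0.1619]
tcp_rot: [0.622, 0.783, 0.0, -0.001]
wrist_force: [-0.1, -0.0, -1.2]
opening: 0.045
finger_force: 26.3
```

Call:
carry_out([
  {"tx":0,"ty":0.002,"tz":0.04,"yaw":0},
  {"tx":0,"ty":0,"tz":0.04,"yaw":0},
  {"tx":0,"ty":0,"tz":0.03,"yaw":0},
  {"tx":0,"ty":0,"tz":0.012,"yaw":0},
  {"tx":0,"ty":0,"tz":0.005,"yaw":0},
  {"tx":0,"ty":0,"tz":0,"yaw":0},
  {"tx":0,"ty":0,"tz":0,"yaw":0},
])

```text
clock: 17.95
tcp_pos: [0.5928, -0.1912, 0.0365]
tcp_rot: [0.622, 0.783, 0.0, 0.001]
wrist_force: [0.3, 0.7, -0.3]
opening: 0.0454
finger_force: 26.3
```

Call:
carry_out([
  {"tx":0,"ty":0,"tz":0.004,"yaw":0},
  {"tx":0,"ty":0,"tz":0.002,"yaw":0},
  {"tx":0,"ty":0,"tz":0.001,"yaw":0},
  {"tx":0,"ty":0,"tz":0,"yaw":0},
  {"tx":0,"ty":0,"tz":0,"yaw":0},
])

```text
clock: 18.58
tcp_pos: [0.5921, -0.1911, 0.0295]
tcp_rot: [0.622, 0.783, -0.0, 0.0]
wrist_force: [-3.2, 1.4, 7.5]
opening: 0.0455
finger_force: 27.1
```

Call:
carry_out([
  {"tx":0,"ty":0,"tz":0,"yaw":0},
  {"tx":0,"ty":0,"tz":0,"yaw":0},
  {"tx":0,"ty":0,"tz":0,"yaw":0},
  {"tx":0,"ty":0,"tz":0,"yaw":0},
], fingers=-0.5)

```text
clock: 19.08
tcp_pos: [0.5939, -0.1913, 0.029]
tcp_rot: [0.622, 0.783, 0.001, 0.002]
wrist_force: [5.3, 1.8, 2.1]
opening: 0.0641
finger_force: 0.1
```

Call:
carry_out([
  {"tx":0,"ty":0,"tz":-0.03,"yaw":0},
  {"tx":0,"ty":0,"tz":-0.05,"yaw":0},
  {"tx":0,"ty":0,"tz":-0.05,"yaw":0},
  {"tx":0,"ty":0,"tz":-0.05,"yaw":0},
  {"tx":0,"ty":0,"tz":0,"yaw":0},
])

```text
clock: 19.7
tcp_pos: [0.594, -0.1919, 0.213]
tcp_rot: [0.622, 0.783, 0.001, 0.004]
wrist_force: [-0.4, -0.6, -0.5]
opening: 0.0637
finger_force: 0.0
```

Call:
carry_out([
  {"tx":0.03,"ty":-0.001,"tz":0,"yaw":0},
  {"tx":0.04,"ty":0,"tz":0,"yaw":0},
  {"tx":0.014,"ty":0,"tz":0,"yaw":0},
  {"tx":0,"ty":0,"tz":0.05,"yaw":0},
  {"tx":0,"ty":0,"tz":0.04,"yaw":0},
  {"tx":0,"ty":0,"tz":0,"yaw":0},
  {"tx":0,"ty":0,"tz":0,"yaw":0},
], fingers=1)

```text
clock: 20.58
tcp_pos: [0.5731, -0.11, 0.1194]
tcp_rot: [0.623, 0.783, 0.0, 0.001]
wrist_force: [0.7, 0.1, 0.3]
opening: 0.0005
finger_force: 0.0
```

```bash
python3 - <<'E'
from h import *
print(proj("side",rings(PROF["tin"])+[.592,-.191,.006]).min(0),proj("side",rings(PROF["tin"])+[.592,-.191,.006]).max(0))
for t in("tin_center","tab_top"):print([(np.round(d["bbox"]).tolist(),round(d["score"],2)) for d in search_frame("side",t)])
I={n:get_image(n)[:,:,::-1] for n in("side","top")}
cv2.imwrite("pics/c8.png",np.hstack([cv2.resize(I["side"][130:230,240:340],(400,400),interpolation=cv2.INTER_CUBIC),cv2.resize(I["top"][150:250,370:470],(400,400),interpolation=cv2.INTER_CUBIC)]))
E
```

```text
[301.540932   166.82207113] [320.21878253 195.36802353]
[([254.0, 281.0, 25.0, 31.0], 0.6), ([285.0, 127.0, 31.0, 21.0], 0.28)]
[([365.0, 231.0, 63.0, 23.0], 0.91), ([287.0, 173.0, 49.0, 22.0], 0.58)]
```

View pics/c8.png

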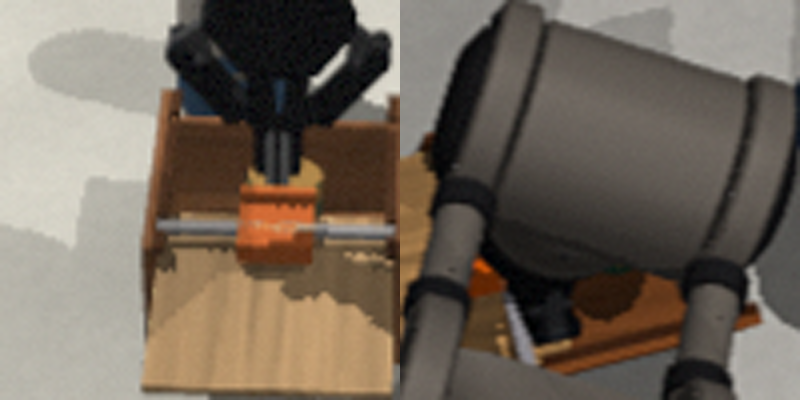

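The tin's gold top shows behind the tab at crop (285,170), so the tin stands inside the box. The closed fingers are centred over the tab at (278,225). Next I press and close.

Call:
carry_out([
  {"tx":0,"ty":0,"tz":0.022,"yaw":0},
  {"tx":0,"ty":0,"tz":0.0125,"yaw":0},
  {"tx":0,"ty":0,"tz":0.003,"yaw":0},
  {"tx":0,"ty":0,"tz":0.003,"yaw":0},
  {"tx":0,"ty":0,"tz":0.002,"yaw":0},
  {"tx":0,"ty":0,"tz":0,"yaw":0},
  {"tx":0,"ty":0,"tz":0,"yaw":0},
])

```text
clock: 21.65
tcp_pos: [0.5722, -0.1094, 0.0762]
tcp_rot: [0.622, 0.783, -0.0, 0.0]
wrist_force: [-1.9, -0.2, 5.5]
opening: 0.0001
finger_force: 2.5
```

Call:
carry_out([
  {"tx":-0.006,"ty":0,"tz":0,"yaw":0},
  {"tx":-0.012,"ty":0,"tz":0,"yaw":0},
  {"tx":-0.018,"ty":0,"tz":0,"yaw":0},
  {"tx":-0.02,"ty":0,"tz":0,"yaw":0},
  {"tx":-0.02,"ty":0,"tz":0,"yaw":0},
  {"tx":-0.016,"ty":0,"tz":0,"yaw":0},
  {"tx":-0.01,"ty":0,"tz":0,"yaw":0},
  {"tx":0,"ty":0,"tz":0,"yaw":0},
])

```text
clock: 22.65
tcp_pos: [0.5965, -0.2106, 0.0763]
tcp_rot: [0.623, 0.782, 0.0, 0.002]
wrist_force: [0.8, -0.7, 5.2]
opening: 0.0
finger_force: 2.5
```

Call:
carry_out([
  {"tx":-0.003,"ty":0,"tz":0,"yaw":0},
  {"tx":-0.003,"ty":0,"tz":0,"yaw":0},
  {"tx":-0.002,"ty":0,"tz":0,"yaw":0},
  {"tx":0,"ty":0,"tz":0,"yaw":0},
])

```text
clock: 23.15
tcp_pos: [0.5971, -0.2161, 0.0758]
tcp_rot: [0.622, 0.783, 0.0, -0.0]
wrist_force: [-0.3, 2.6, 5.6]
opening: -0.0002
finger_force: 2.6
```

Call:
carry_out([
  {"tx":-0.003,"ty":0,"tz":0,"yaw":0},
  {"tx":-0.003,"ty":0,"tz":0,"yaw":0},
  {"tx":0,"ty":0,"tz":0,"yaw":0},
])

```text
clock: 23.52
tcp_pos: [0.5984, -0.2219, 0.0758]
tcp_rot: [0.622, 0.783, 0.0, -0.0]
wrist_force: [-1.0, 3.1, 5.8]
opening: 0.0
finger_force: 2.6
```

Call:
carry_out([
  {"tx":-0.003,"ty":0,"tz":0,"yaw":0},
  {"tx":-0.002,"ty":0,"tz":0,"yaw":0},
  {"tx":0,"ty":0,"tz":0,"yaw":0},
])

```text
clock: 23.9
tcp_pos: [0.5992, -0.2259, 0.0756]
tcp_rot: [0.622, 0.783, 0.001, -0.001]
wrist_force: [-1.2, 5.8, 4.9]
opening: -0.0002
finger_force: 4.7
```

Call:
carry_out([
  {"tx":-0.002,"ty":0,"tz":0,"yaw":0},
  {"tx":0,"ty":0,"tz":0,"yaw":0},
])

```text
clock: 24.15
tcp_pos: [0.5992, -0.2261, 0.0752]
tcp_rot: [0.622, 0.783, 0.001, -0.003]
wrist_force: [-0.7, 10.0, 6.0]
opening: 0.0005
finger_force: 7.3
```

Hard stop: the force rises with no movement. I'll release the tab and retreat.

Call:
carry_out([
  {"tx":0,"ty":0,"tz":-0.003,"yaw":0},
  {"tx":0,"ty":0,"tz":-0.003,"yaw":0},
  {"tx":0.003,"ty":0,"tz":-0.002,"yaw":0},
  {"tx":0.003,"ty":0,"tz":-0.02,"yaw":0},
  {"tx":0,"ty":0,"tz":-0.05,"yaw":0},
  {"tx":0,"ty":0,"tz":-0.06,"yaw":0},
  {"tx":0,"ty":-0.04,"tz":-0.03,"yaw":0},
  {"tx":0,"ty":-0.05,"tz":0,"yaw":0},
])

```text
clock: 25.15
tcp_pos: [0.5113, -0.2447, 0.2461]
tcp_rot: [0.622, 0.783, -0.0, 0.003]
wrist_force: [-0.3, -1.0, -0.7]
opening: -0.0001
finger_force: 0.0
```

Call:
carry_out([
  {"tx":0,"ty":-0.05,"tz":0,"yaw":0},
  {"tx":0,"ty":-0.05,"tz":0,"yaw":0},
  {"tx":0,"ty":0,"tz":0,"yaw":0},
])

```text
clock: 25.52
tcp_pos: [0.4108, -0.2669, 0.2438]
tcp_rot: [0.624, 0.782, -0.001, -0.0]
wrist_force: [0.5, 0.1, 0.5]
opening: 0.0001
finger_force: 0.0
```

```bash
python3 - <<'E'
from h import *
I={n:get_image(n)[:,:,::-1] for n in("side","top")}
a=cv2.resize(I["side"][60:360,150:450],(400,400),interpolation=cv2.INTER_CUBIC);b=cv2.resize(I["top"][150:250,370:470],(400,400),interpolation=cv2.INTER_CUBIC)
s=cv2.resize(I["side"][140:240,260:360],(400,400),interpolation=cv2.INTER_CUBIC);o=cv2.resize(cv2.imread("pics/side0.png")[140:240,260:360],(400,400),interpolation=cv2.INTER_CUBIC)
x=np.vstack([np.hstack([a,b]),np.hstack([s,o])]);cv2.imwrite("pics/c9.png",cv2.resize(x,(600,600),interpolation=cv2.INTER_AREA))
og=lambda im:cv2.boundingRect(cv2.inRange(cv2.cvtColor(im,cv2.COLOR_BGR2HSV),(6,150,90),(15,255,255))[130:180,290:335])
print(og(I["side"]),og(cv2.imread("pics/side0.png")),observe()["clock"])
E
```

```text
(11, 21, 19, 18) (11, 21, 19, 17) 25.625
```

View pics/c9.png

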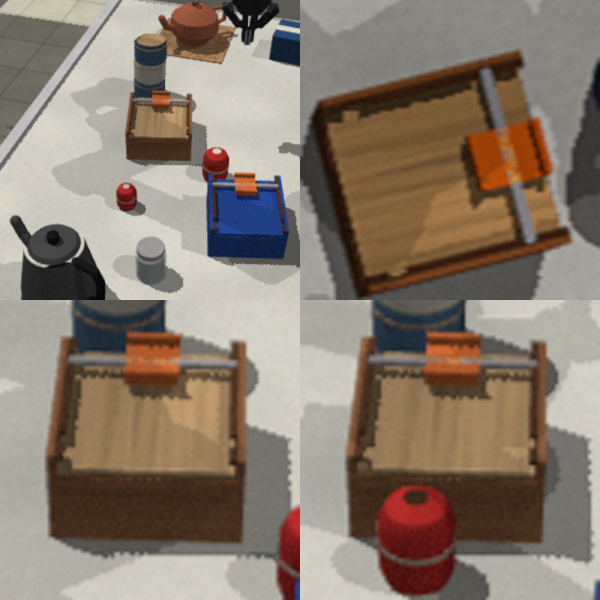

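The box is shut with the tab back exactly where it was at the start, the timer and jar are upright, and the caddies and kettle are untouched. I'm handing it in.

```bash
python3 -c "
from station import *
print(job_done())"
```

```text
the job is handed in; nothing more can be done
None
```

The tea tin is upright inside the wooden box, which is fully shut with its orange tab up; the timer now stands clear of the cover path, the jar, kettle and caddies were not touched, and I handed the job in at about 26 s.

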